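Invert the rinse pot on the tip-up drying peg

TASK

Put the open rinse pot upside down on the tip-up drying stand. First swing the stand's peg down flat into its channel by the crank handle; then lay the pot in the channel, mouth towards the peg, slide it fully home over the lying peg, and swing the peg with the pot fully upright by the handle. Leave the pot upside down with its rim seated on the peg's foot disc, and leave the other things on the table where they are.

Things in the scene. Friction and masses are not known exactly. Their poses are not given: they have to be found in the camera images.
- pot: The open rinse pot: plain white plastic straight round tumbler, 56 mm outside diameter, 110 mm tall, wall 3 mm, bottom 5 mm thick, about 0.1 kg. Stands upright on the table at the start, in one of three places that it may swap with the jar and the cup. Origin: centre of its underside; z axis from the bottom to the open mouth.
- pot_rim (a point): Centre of the pot's open mouth, 110 mm from its origin along its z axis.
- stand: Drying stand, fixed: grey base 380 x 130 x 12 mm with a straight channel open at the top and loading end. Channel 66 mm wide inside, floor 24 mm above the table, side walls 6 mm thick rising 25 mm above the floor, from x = -190 to +94 mm. Origin: centre of the underside. x axis: along the channel from loading end to hinge; y: towards the crank's side; z up.
- channel_start (a point): Middle of the channel floor's open loading end, 24 mm above the table (stand x = -190 mm). The pot has room to be tipped over in front of the lying peg when it stands upright with its centre 35 to 55 mm from here towards the hinge.
- hinge (a point): Middle of the peg's hinge axis, level with the channel floor, 24 mm above the table (stand x = +112 mm, y = 0); the axis is parallel to the stand's y.
- peg (a joint): Angle of the hinged peg, rad: 0 = the peg lies flat along the channel, its tip towards the loading end, its axis 28 mm above the channel floor; 1.571 = upright, against its stop. It stays wherever it is left (friction; the handle takes up to about 3 N). It starts partly raised.
- peg_foot (a point): Centre of the face of the peg's foot disc (aluminium, 68 mm diameter), where the pot's rim comes to sit. Peg flat: 15 mm before the hinge and 28 mm above it; peg upright: 28 mm beyond the hinge and 15 mm above it. From here the peg is 80 mm long: a cone of 42 mm diameter narrowing to 20 mm at 35 mm, then 20 mm straight, rounded tip.
- peg_tip (a point): Centre of the peg's tip, 80 mm from peg_foot along the peg.
- peg_handle (a point): Middle of the crank handle, a black bar 14 mm thick, 55 mm long, parallel to the hinge axis, 117 mm from it, 92 mm to the stand's +y side of the channel's middle. Peg flat: 40 mm to the loading side of the axis, 110 mm above it; peg upright: 110 mm beyond it, 40 mm above it. The crank arm, 10 mm thick, is 32 mm from here, on the channel side.
- jar: Bystander: a closed white screw-top jar, 56 mm diameter, 110 mm tall; it has a lid and is not the pot. Origin: centre of its underside.
- cup: Bystander: a short wide open mixing cup, 72 mm across, 55 mm tall; not the pot. Origin: centre of its underside.
- solvent: Bystander: a grey bottle, 56 mm diameter, 150 mm tall. Origin: centre of its underside.
- glue: Bystander: a slim white bottle, 40 mm diameter, 100 mm tall. Origin: centre of its underside.
- brush: Bystander: a brush 180 mm long lying on the table between the robot and the stand. Origin: under its middle.
- scraper: Bystander: a spatula 170 mm long lying on the table. Origin: under its middle.

How it is judged:
By the outcome, as a careful person would: the job done as asked, in the order asked, and still so for the second after the job is handed in, with the robot touching nothing.
It also fails if it takes over 72 s, if anything falls off the work surface, if the arm or the gripper's body presses on something with over 40 N, if the wrist force passes 120 N, or if a joint passes its speed limit or range.

ROBOT

A 7-joint arm with a two-finger parallel gripper is mounted at the origin on the work surface. World frame = base frame: x ahead of the robot, y to its left, z up, the work surface at z = 0. Lengths are in m, angles in rad, forces in N, time in s.
With the tool pointing down it reaches from about 0.35 to 0.9 m from the base axis. Payload 8.1 kg.
Tool frame: the origin (TCP) lies midway between the tips of the shut fingers; the grasp point (between the pads) lies 19 mm behind it; z points along the fingers, y is the line along which they close (so a half turn about z gives the same grasp; the last joint's range is limited). The gripper opens to 92 mm and grips with 3 to 60 N. Pads are 19 mm wide; open, the fingers measure 130 mm over their backs; the gripper's body (75 mm by 190 mm) begins 47 mm behind the grasp point.
Start: joints at [-1.285, 0.434, 0.025, 1.573, -0.012, 1.134, -0.075], TCP at [0.237, 0.578, 0.198] pointing down, gripper open.
Joint ranges: [-2.62, 2.62], [-0.44, 2.09], [-1.27, 1.32], [0.08, 2.57], [-1.32, 4.46], [0.12, 2], [-2.74, 2.74]. Speed limits (rad/s): [2.22, 2.22, 3.01, 3.01, 3.14, 3.14, 3.14].

INTERFACE

Orientations are given as a rotation vector (axis times angle).
In Python, from cell import arm gives the robot as it stands.
- The arm moves only by the tool send_rows, never from a script. Its argument "increments" is a list of rows, each a list of 3 entries, a list of its own where there are three numbers: the finger opening in cm, from 0 to 9.18, then the shift along the tool's x, y, z in cm, then the turn, a rotation vector about the tool's x, y, z in rad. A call has 1 to 5 rows; each row shifts and turns the commanded pose from where the row before left it, along the tool's axes as they then stand; what a row does not reach is not made up. A row lasts 1/10 s, in which the tool goes at most 50 mm and 8.59 degrees, less where a joint would pass 70% of its speed; a pose out of reach is approached as far as the arm can. A call is refused whole if a number of a shift passes 5 or a number of a turn 0.15, either way. A call with a gripper value outside its range is refused whole. The fingers move at their own pace and stop on an object; "force" is the grip in N (left out, the last holds). Time passes only in rows, so rows that do not move let the fingers close. It gives the time, the measured TCP pose, the force, the opening and the grip force at its end, in the units of the state.
- arm.observe(): the state, without advancing time (a new reading comes with each control period).
- arm.get_image(name): name is "scene" or "top"; returns the picture (420x560x3 uint8, red, green, blue); there is no depth.
- arm.camera_params(name): a dict with "camera_matrix" (3x3 intrinsics, pixels), "R" (3x3) and "t" (3): a world point X has camera coordinates R X + t. Camera axes: x right, y down, z forward; pixel columns grow to the right and rows downward; lengths in m; the calibration is good to about 2 mm. A picture is of the moment at which its call begins. camera_params takes no time and is no camera call.
- arm.sign_off(): hands the job in; it is judged then, once.
The state is a dict: "clock": time; "joints": joint angles; "dq": joint speeds; "joint_efforts": joint torques, N m; "position": TCP position; "ee_rot": TCP orientation; "force": force on the tool from outside, world axes, zero at the start; "ft_torque": the same for the moment, N m; "width": opening from 0.0 (shut) to 1.0 (fully open); "gripper_force": force on a finger pad.
Only numpy, scipy, OpenCV 4.12 (cv2) and the standard library are available. Lean on these libraries where they do the work, as an engineer would, in place of code of your own. Each camera call takes 0.05 s, during which the arm holds its last target. There are 200 camera calls.

## Working session

There is one attempt and no reset: what is moved stays moved. The work goes in short steps, Python scripts to look and compute and a tool call to move; the robot and the scene stay as the last step left them, time stands still between calls to the robot, and variables do not carry over. Pictures are saved under pics/ and viewed, at most 10 in all, crops included, and the job is handed in when it is done.

Besides the shell and the picture viewer there is one more tool, called by a JSON object that holds its "method" and its "body", one argument or row to a line. send_rows: Moves the arm, as the interface text tells. Its arguments: {"type":"object","properties":{"increments":{"type":"array"},"force":{"type":"number"}},"required":["increments"]}

```bash
ls; mkdir -p pics; python3 - <<'E'
from cell import arm
import cv2
s=arm.observe(); print(s)
for n in("scene","top"):
    cv2.imwrite(f"pics/{n}0.png",arm.get_image(n)[:,:,::-1]); p=arm.camera_params(n); print(n,p)
E
```

```text
pics
{'clock': 0.0, 'joints': array([-1.28461158,  0.4352241 ,  0.02499087,  1.57411794, -0.01159955,
        1.1340061 , -0.0751214 ]), 'dq': array([-0.00010946,  0.00065604,  0.00253976,  0.0001368 , -0.00143905,
        0.00035507,  0.00172307]), 'joint_efforts': array([-2.81824987e-04, -6.67852592e+01,  9.84819867e-01, -3.14465654e+01,
       -6.06515980e-02,  4.29528148e-02,  1.47292603e-04]), 'position': array([0.23676611, 0.57779826, 0.19703647]), 'ee_rot': array([-6.06997405e-01, -3.08223198e+00,  2.51718905e-03]), 'force': array([-0.54209966,  1.00924429, -0.12481829]), 'ft_torque': array([-0.02187851, -0.00665834, -0.00219389]), 'gripper_force': 0.0, 'width': 0.9985194897748498}
scene {'camera_matrix': array([[416.94799469,   0.        , 280.43767877],
       [  0.        , 416.94799469, 212.60318059],
       [  0.        ,   0.        ,   1.        ]]), 'R': array([[ 0.39622254,  0.91806426, -0.01287268],
       [ 0.71990564, -0.319341  , -0.61624442],
       [-0.56986276,  0.23490281, -0.78744975]]), 't': array([-0.21830145, -0.3066662 ,  1.45361634])}
top {'camera_matrix': array([[397.14337827,   0.        , 284.02812912],
       [  0.        , 397.14337827, 199.05055253],
       [  0.        ,   0.        ,   1.        ]]), 'R': array([[ 0.02902992, -0.99940814,  0.01845617],
       [-0.9958011 , -0.03051897, -0.08630615],
       [ 0.08681833, -0.01587321, -0.9960977 ]]), 't': array([-0.01617564,  0.51232748,  1.27343838])}
```

View pics/scene0.png

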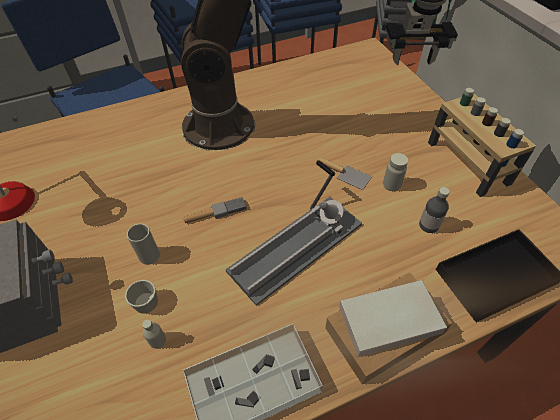

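View pics/top0.png

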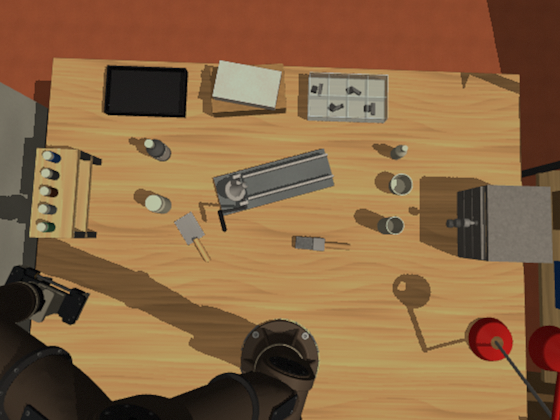

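The scene view shows the pot at (143,245), the cup at (142,296) and the jar at (396,172). The stand has its hinge end at (335,213), its loading end at (245,280) and the handle at (325,166). In the top view the pot is at (391,226), the stand runs from (325,168) (loading end) to (220,195) (hinge), and the handle is near (223,220).

```bash
cat > h.py <<'E'
from cell import arm
import numpy as np, cv2
from scipy.spatial.transform import Rotation as Ro
P={n:arm.camera_params(n) for n in("scene","top")}
def ray(n,u,v):
    p=P[n]; d=p["R"].T@np.linalg.solve(p["camera_matrix"],[u,v,1]); return -p["R"].T@p["t"],d
def plane(n,u,v,z):
    o,d=ray(n,u,v); return o+d*(z-o[2])/d[2]
def tri(a,b):
    A=np.zeros((3,3));B=np.zeros(3)
    for n,(u,v) in(("scene",a),("top",b)):
        o,d=ray(n,u,v);d=d/np.linalg.norm(d);M=np.eye(3)-np.outer(d,d);A+=M;B+=M@o
    return np.linalg.solve(A,B)
def px(n,X):
    p=P[n];c=p["R"]@np.asarray(X)+p["t"];c=p["camera_matrix"]@c;return c[:2]/c[2]
E
python3 - <<'E'
import cv2,numpy as np
a=cv2.imread("pics/scene0.png");b=cv2.imread("pics/top0.png")
A=cv2.resize(a[155:305,215:415],None,fx=4,fy=4,interpolation=cv2.INTER_CUBIC)
B=cv2.resize(b[135:240,195:345],None,fx=5.3,fy=5.3,interpolation=cv2.INTER_CUBIC)
cv2.imwrite("pics/cs.png",A);cv2.imwrite("pics/ct.png",B)
# pot crops
C=np.hstack([cv2.resize(a[215:275,115:175],(400,400),interpolation=cv2.INTER_CUBIC),cv2.resize(b[205:245,370:410],(400,400),interpolation=cv2.INTER_CUBIC)])
cv2.imwrite("pics/cp.png",C)
E
```

```text
(no output)
```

View pics/cs.png

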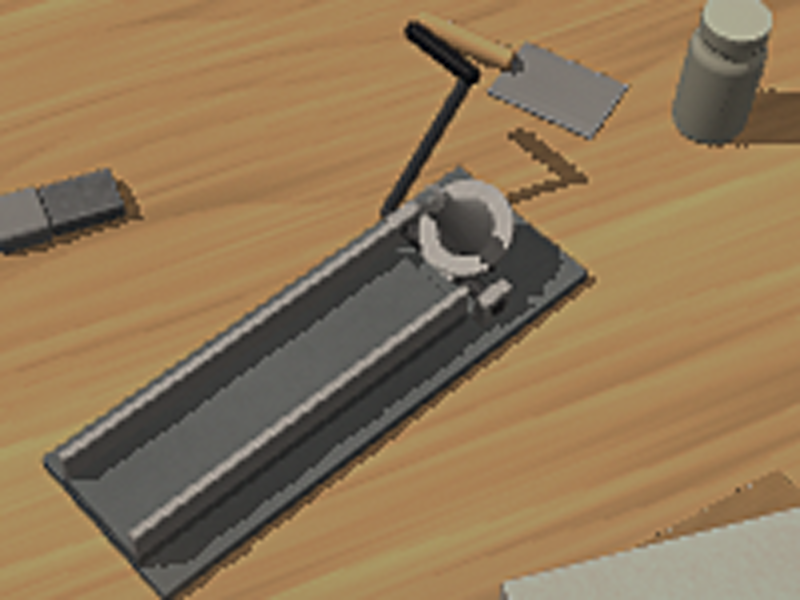

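View pics/ct.png

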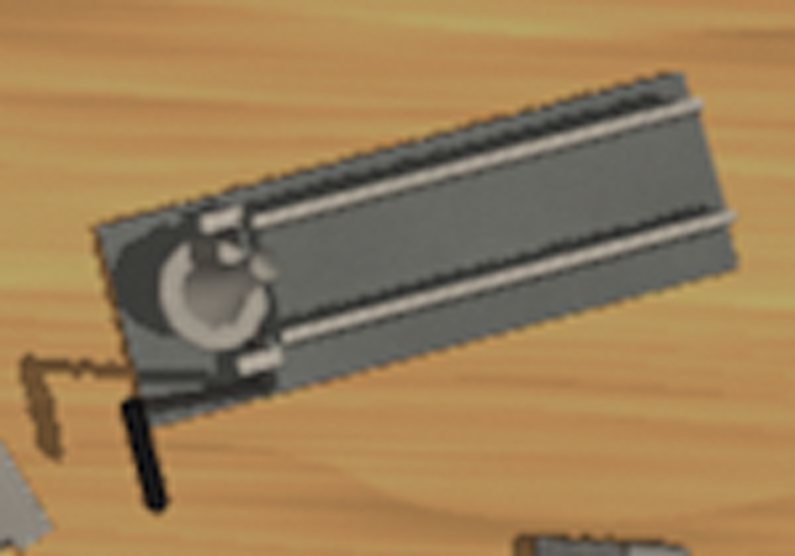

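View pics/cp.png

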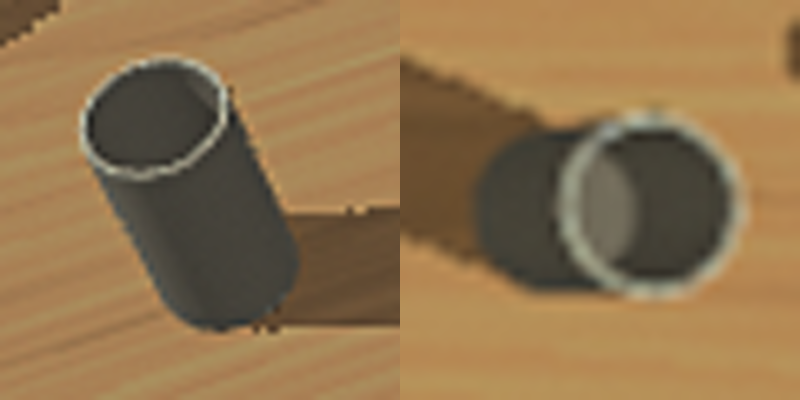

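The crops show, in the top crop, base corners at (95,228), (680,72), (738,270), (155,425) and the handle from (130,402) to (157,507). In the scene crop the handle runs (412,28)–(473,78). The pot rim centre is at (154,118) in the scene half and (252,205) in the top half. The peg is nearly upright, tipped partly.

```bash
cat > m.py <<'E'
from h import *
f=lambda c,k,o:(c[0]/k+o[0]-.5+.5/k,c[1]/k+o[1]-.5+.5/k)
T=lambda c:f(c,5.3,(195,135)); S=lambda c:f(c,4,(215,155))
pr=tri(f((154,118),400/60,(115,215)),f((252,205),10,(370,205)))
print("pot rim",pr, plane("top",*f((252,205),10,(370,205)),.11),plane("scene",*f((154,118),400/60,(115,215)),.11))
h=tri(S((442,53)),T((143,455)));print("handle",h)
c=np.array([plane("top",*T(q),.012) for q in((95,228),(680,72),(738,270),(155,425))])
print(c.mean(0)[:2],[np.linalg.norm(c[i]-c[i-1]) for i in range(4)])
ex=((c[0]+c[3])-(c[1]+c[2]))[:2];ex/=np.linalg.norm(ex)
cs=np.array([plane("scene",*S(q),.012) for q in((45,462),(163,597),(590,275),(460,168))])
print(cs.mean(0)[:2],[np.linalg.norm(cs[i]-cs[i-1]) for i in range(4)])
es=((cs[2]+cs[3])-(cs[0]+cs[1]))[:2];es/=np.linalg.norm(es)
print("yaw",np.arctan2(ex[1],ex[0]),np.arctan2(es[1],es[0]))
O=(c.mean(0)[:2]+cs.mean(0)[:2])/2
e=ex+es;e/=np.linalg.norm(e);ey=np.array([-e[1],e[0]])
W=lambda x,y,z:np.r_[O+e*x+ey*y,z]
d=h[:2]-O;print("handle in stand",d@e,d@ey,h[2]-.024)
E
python3 m.py
```

```text
pot rim [ 0.43619403 -0.33814685  0.10745524] [ 0.43596323 -0.33822002  0.11      ] [ 0.43864391 -0.33706074  0.11      ]
handle [0.43441713 0.18679636 0.11482714]
[0.57095164 0.03514665] [np.float64(0.1284050166496275), np.float64(0.3784556172570947), np.float64(0.1300756619446937), np.float64(0.3742552811076419)]
[0.57572798 0.03603983] [np.float64(0.37771612506695695), np.float64(0.12445584001983909), np.float64(0.37816177488586056), np.float64(0.1296212647364161)]
yaw 1.8644734434704813 1.8665485928621535
handle in stand 0.18503644267835245 0.0890135485194376 0.09082714271104492
```

```bash
cat >> m.py <<'E'
print("walls")
for s,t,x,y in(((62,458),(700,103),-.19,.036),((137,538),(735,216),-.19,-.036),((418,203),(286,338),.094,.036),((466,291),(258,222),.094,-.036)):
    # scene left wall = robot side (+y): appears lower (737,216) in top view
    pass
L=[((62,458),(735,216),.036,-.19),((137,538),(700,103),-.036,-.19),((418,203),(286,338),.036,.094),((466,291),(258,222),-.036,.094)]
for s,t,y,x in L:
    X=tri(S(s),T(t)); a=plane("scene",*S(s),.049);b=plane("top",*T(t),.049)
    print(x,y,[((q[:2]-O)@e*1e3).round(1).item() for q in(X,a,b)],[((q[:2]-O)@ey*1e3).round(1).item() for q in(X,a,b)],X[2].round(4))
print("O",O,"e",e)
for n,u,v in(("cup",400,184),("jar",157,200)): print(n,plane("top",u,v,.055 if n=="cup" else .11))
E
python3 m.py|sed -n '/walls/,$p'
```

```text
walls
-0.19 0.036 [-188.8, -188.6, -189.3] [37.3, 34.7, 38.3] 0.0457
-0.19 -0.036 [-187.0, -186.9, -187.7] [-36.1, -39.8, -34.2] 0.0436
0.094 0.036 [99.8, 120.1, 92.5] [34.2, 38.4, 39.2] 0.0681
0.094 -0.036 [92.4, 92.1, 90.9] [-35.0, -37.6, -33.3] 0.0458
O [0.57333981 0.03559324] e [-0.29046685  0.95688505]
cup [ 0.56957117 -0.37086953  0.055     ]
jar [0.49029603 0.38424789 0.11      ]
```

{"method": "send_rows", "body": {
  "increments": [
    [9.18,[-3.28,-2.9,0],[0,0,0]],
    [9.18,[-3.28,-2.9,0],[0,0,0]],
    [9.18,[-3.28,-2.9,0],[0,0,0]],
    [9.18,[-3.28,-2.9,0],[0,0,0]],
    [9.18,[-3.28,-2.9,0],[0,0,0]]
  ]
}}

```text
clock: 0.6
position: [0.3341, 0.3801, 0.1976]
ee_rot: [-0.607, -3.082, 0.001]
force: [1.2, -0.1, -0.1]
width: 1.0
gripper_force: 0.0
```

{"method": "send_rows", "body": {
  "increments": [
    [9.18,[-3.28,-2.9,0],[0,0,0]],
    [9.18,[-3.28,-2.9,0],[0,0,0]],
    [9.18,[-3.28,-2.9,0],[0,0,0]],
    [9.18,[-3.28,-2.9,0],[0,0,0]],
    [9.18,[-3.28,-2.9,0],[0,0,0]]
  ]
}}

```text
clock: 1.1
position: [0.4308, 0.1839, 0.1978]
ee_rot: [-0.607, -3.082, -0.0]
force: [1.0, 0.2, 0.2]
width: 1.003
gripper_force: 0.0
```

{"method": "send_rows", "body": {
  "increments": [
    [6,[0,0,0],[0,0,-0.137]],
    [6,[0,0,0],[0,0,-0.137]],
    [6,[0,0,0],[0,0,-0.137]],
    [6,[0,0,0],[0,0,-0.137]],
    [6,[0,0,0],[0,0,-0.136]]
  ]
}}

```text
clock: 1.6
position: [0.4302, 0.1854, 0.1976]
ee_rot: [0.47, -3.106, 0.0]
force: [0.4, 0.3, 0.1]
width: 0.667
gripper_force: 0.0
```

```bash
cat >> h.py <<'E'
O=np.array([.5735,.0356]);e=np.array([-.2905,.9569]);ey=np.array([-e[1],e[0]])
W=lambda x,y,z:np.r_[O+e*x+ey*y,z]
def go(X,yaw=None):
    s=arm.observe();R=Ro.from_rotvec(s["ee_rot"]).as_matrix();p=s["position"]
    d=p[:2]-O
    print("t",round(s["clock"],2),"stand",(d@e).round(4),(d@ey).round(4),p[2].round(4),"F",s["force"].round(1),"w",round(s["width"]*9.18,2),"grip",round(s["gripper_force"],1))
    print(" tool y az",np.degrees(np.arctan2(R[1,1],R[0,1])).round(2),"tool z",R[:,2].round(3),"shift cm",(R.T@(np.array(X)-p)*100).round(2), "q",s["joints"].round(2))
E
python3 -c "
from h import *
go(W(.185,.094,.094))"
```

```text
t 1.6 stand 0.185 0.0936 0.1976 F [0.4 0.3 0.1] w 6.12 grip 0.0
 tool y az 107.22 tool z [-0.001 -0.    -1.   ] shift cm [ 0.04  0.   10.36] q [-0.62  0.18  0.12  1.95 -0.03  1.02  1.38]
```

{"method": "send_rows", "body": {
  "increments": [
    [5,[0,0,3.5],[0,0,0]],
    [5,[0,0,3.5],[0,0,0]],
    [4,[0,0,3.2],[0,0,0]],
    [1,[0,0,0],[0,0,0]],
    [1,[0,0,0],[0,0,0]]
  ],
  "force": 10
}}

```text
clock: 2.1
position: [0.4303, 0.1855, 0.0961]
ee_rot: [0.462, -3.106, 0.001]
force: [0.5, -0.3, 0.7]
width: 0.335
gripper_force: 0.0
```

{"method": "send_rows", "body": {
  "increments": [
    [1,[0,0,0],[0,0,0]],
    [1,[0,0,0],[0,0,0]],
    [1,[0,0,0],[0,0,0]]
  ]
}}

```text
clock: 2.4
position: [0.4312, 0.1861, 0.097]
ee_rot: [-0.462, 3.106, 0.001]
force: [-0.4, -0.1, 0.3]
width: 0.121
gripper_force: 0.0
```

```bash
python3 -c "
from h import *
go(W(.185,.094,.094))
for i,a in enumerate(np.linspace(.894,1.92,11)): print(np.round(11.7*np.array([np.cos(a),np.sin(a)]),2),end=' ')"
```

```text
t 2.4 stand 0.1853 0.0924 0.097 F [-0.4 -0.1  0.3] w 1.11 grip 0.0
 tool y az 106.91 tool z [ 0.002  0.001 -1.   ] shift cm [ 0.16 -0.03  0.3 ] q [-0.61  0.3   0.11  2.07 -0.05  0.76  1.4 ]
[7.33 9.12] [6.35 9.82] [ 5.32 10.42] [ 4.22 10.91] [ 3.08 11.29] [ 1.91 11.54] [ 0.72 11.68] [-0.48 11.69] [-1.68 11.58] [-2.86 11.35] [-4.   10.99]
```

```bash
python3 - <<'E'
from h import *
a=arm.get_image("scene")[:,:,::-1];b=arm.get_image("top")[:,:,::-1]
cv2.imwrite("pics/c2.png",np.hstack([cv2.resize(a[110:240,270:380],(400,473),interpolation=cv2.INTER_CUBIC),cv2.resize(b[165:283,170:270],(400,472),interpolation=cv2.INTER_CUBIC)[:473].copy() if 0 else cv2.resize(b[165:283,170:270],(400,473),interpolation=cv2.INTER_CUBIC)]))
print(px("scene",[.4303,.1855,.1148]),px("top",[.4303,.1855,.1148]))
go([0,0,0])
E
```

```text
[323.87635335 167.06207865] [221.81769516 221.76610952]
t 2.5 stand 0.1852 0.0928 0.0965 F [ 0.1 -0.5  0.7] w 1.04 grip 0.0
 tool y az 106.91 tool z [ 0.001  0.001 -1.   ] shift cm [46.64 -5.25  9.59] q [-0.61  0.31  0.11  2.07 -0.05  0.76  1.4 ]
```

View pics/c2.png

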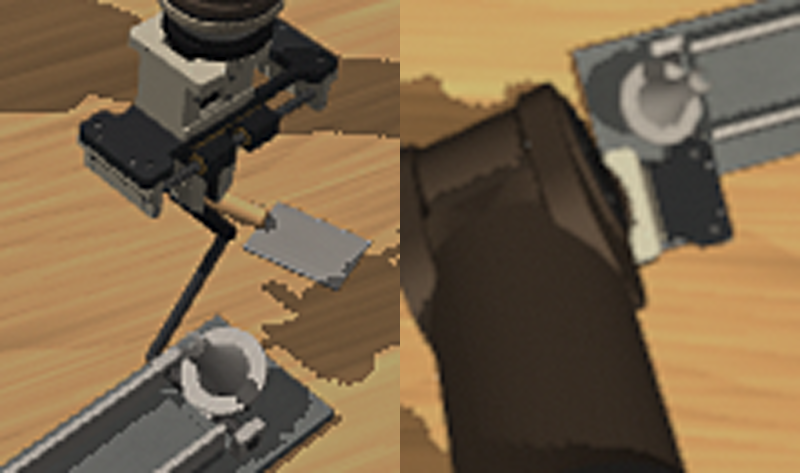

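The picture shows the fingers at the handle (scene half, bar (170,195)–(235,230), fingertips near (205,200)). Whether the bar is between them isn't clear, so I'll close further to test.

{"method": "send_rows", "body": {
  "increments": [
    [0,[0,0,0],[0,0,0]],
    [0,[0,0,0],[0,0,0]],
    [0,[0,0,0],[0,0,0]]
  ]
}}

```text
clock: 2.8
position: [0.4305, 0.1857, 0.0959]
ee_rot: [-0.462, 3.107, 0.0]
force: [-0.8, 0.2, -0.7]
width: 0.008
gripper_force: 0.0
```

```bash
python3 - <<'E'
from h import *
a=arm.get_image("scene")[:,:,::-1]
c=cv2.resize(a[140:200,295:360],None,fx=10,fy=10,interpolation=cv2.INTER_CUBIC)
p=arm.observe()["position"]
for X,col in((p,(0,0,255)),(p+[0,0,.019],(0,255,0)),(W(.185,.092,.1148),(255,0,0))):
    u=((px("scene",X)-[295,140]+.5)*10).astype(int);cv2.circle(c,tuple(u),4,col,1)
cv2.imwrite("pics/c3.png",c)
E
```

```text
(no output)
```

View pics/c3.png

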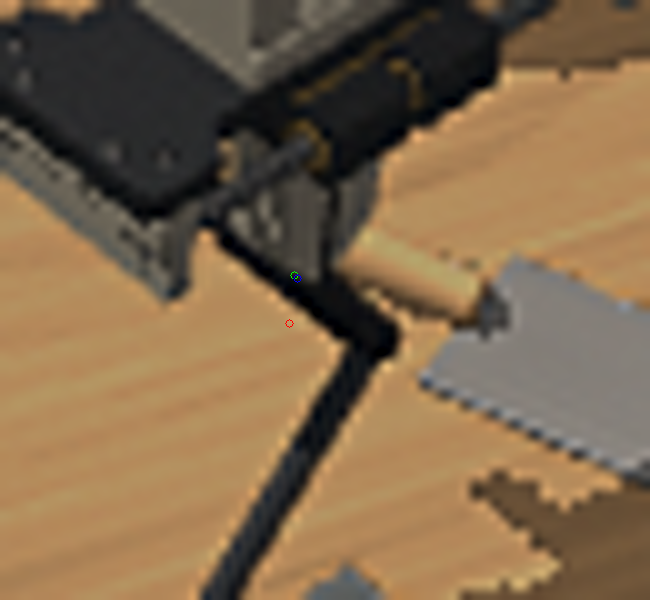

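```bash
python3 - <<'E'
from h import *
p=arm.observe()["position"];print(p)
C=[(292,143),(315.4,160.9),(362.1,130.6),(345.6,114.1)]
for z in(.16,.18,.2,.22):
    Q=np.array([plane("scene",u,v,z) for u,v in C]);q=Q.mean(0)
    print(z,q[:2].round(3),"stand",((q[:2]-O)@e).round(3),((q[:2]-O)@ey).round(3),[np.linalg.norm(Q[i]-Q[i-1]).round(3) for i in range(4)])
    print([((x[:2]-O)@e).round(3).item() for x in Q],[((x[:2]-O)@ey).round(3).item() for x in Q])
E
```

```text
[0.43052861 0.18562509 0.09584058]
0.16 [0.368 0.231] stand 0.246 0.14 [np.float64(0.202), np.float64(0.094), np.float64(0.183), np.float64(0.084)]
[0.15, 0.151, 0.334, 0.351] [0.189, 0.095, 0.096, 0.178]
0.18 [0.388 0.219] stand 0.23 0.125 [np.float64(0.197), np.float64(0.091), np.float64(0.178), np.float64(0.082)]
[0.135, 0.136, 0.315, 0.332] [0.172, 0.081, 0.082, 0.162]
0.2 [0.407 0.207] stand 0.213 0.109 [np.float64(0.192), np.float64(0.089), np.float64(0.174), np.float64(0.08)]
[0.121, 0.122, 0.296, 0.312] [0.156, 0.067, 0.068, 0.146]
0.22 [0.426 0.195] stand 0.196 0.094 [np.float64(0.186), np.float64(0.086), np.float64(0.169), np.float64(0.077)]
[0.106, 0.107, 0.276, 0.292] [0.14, 0.053, 0.055, 0.13]
```

The crop shows the shut fingertips ending at the bar's upper edge, around (315,280). They are not reaching as low as expected, so I'll lift, reopen, go deeper and grip again.

{"method": "send_rows", "body": {
  "increments": [
    [0,[0,0,-3],[0,0,0]],
    [6,[0,0,0],[0,0,0]],
    [6,[0,0,0],[0,0,0]],
    [6,[0,0,0],[0,0,0]],
    [6,[0,0,0],[0,0,0]]
  ]
}}

```text
clock: 3.35
position: [0.43, 0.1854, 0.1251]
ee_rot: [0.462, -3.106, 0.001]
force: [0.3, -0.3, -0.0]
width: 0.305
gripper_force: 0.0
```

{"method": "send_rows", "body": {
  "increments": [
    [6,[0,0,2.5],[0,0,0]],
    [6,[0,0,2.5],[0,0,0]],
    [0.5,[0,0,0],[0,0,0]],
    [0.5,[0,0,0],[0,0,0]],
    [0.5,[0,0,0],[0,0,0]]
  ]
}}

```text
clock: 3.85
position: [0.4311, 0.1859, 0.0767]
ee_rot: [-0.462, 3.107, 0.001]
force: [0.6, 0.2, -0.1]
width: 0.317
gripper_force: 0.0
```

{"method": "send_rows", "body": {
  "increments": [
    [0.5,[0,0,0],[0,0,0]],
    [0.5,[0,0,0],[0,0,0]],
    [0.5,[0,0,0],[0,0,0]]
  ]
}}

```text
clock: 4.15
position: [0.431, 0.1859, 0.0765]
ee_rot: [-0.462, 3.106, 0.001]
force: [0.7, 0.2, 1.9]
width: 0.145
gripper_force: 10.0
```

{"method": "send_rows", "body": {
  "increments": [
    [0.5,[0,-0.98,-0.7],[0,0,0]],
    [0.5,[0,-1.03,-0.6],[0,0,0]],
    [0.5,[0,-1.1,-0.49],[0,0,0]],
    [0.5,[0,-1.14,-0.38],[0,0,0]],
    [0.5,[0,-1.17,-0.25],[0,0,0]]
  ]
}}

```text
clock: 4.65
position: [0.4468, 0.133, 0.1008]
ee_rot: [-0.462, 3.107, 0.001]
force: [-0.0, 3.1, 2.7]
width: 0.146
gripper_force: 10.0
```

{"method": "send_rows", "body": {
  "increments": [
    [0.5,[0,-1.19,-0.14],[0,0,0]],
    [0.5,[0,-1.2,0],[0,0,0]],
    [0.5,[0,-1.2,0.11],[0,0,0]],
    [0.5,[0,-1.18,0.23],[0,0,0]],
    [0.5,[0,-1.14,0.36],[0,0,0]]
  ]
}}

```text
clock: 5.15
position: [0.4634, 0.0765, 0.0941]
ee_rot: [0.462, -3.107, -0.001]
force: [-8.4, 17.0, 13.6]
width: 0.17
gripper_force: 9.8
```

```bash
python3 - <<'E'
from h import *
a=arm.get_image("scene")[:,:,::-1]
cv2.imwrite("pics/c4.png",cv2.resize(a[130:290,230:400],None,fx=3.7,fy=3.7,interpolation=cv2.INTER_CUBIC))
go(W(.072,.094,.115))
E
```

```text
t 5.2 stand 0.071 0.0936 0.0938 F [-5.2 17.7  5.3] w 1.58 grip 9.9
 tool y az 106.85 tool z [-0.001  0.001 -1.   ] shift cm [ 0.05  0.1  -2.12] q [-0.4   0.31  0.15  2.08 -0.07  0.76  1.66]
```

View pics/c4.png

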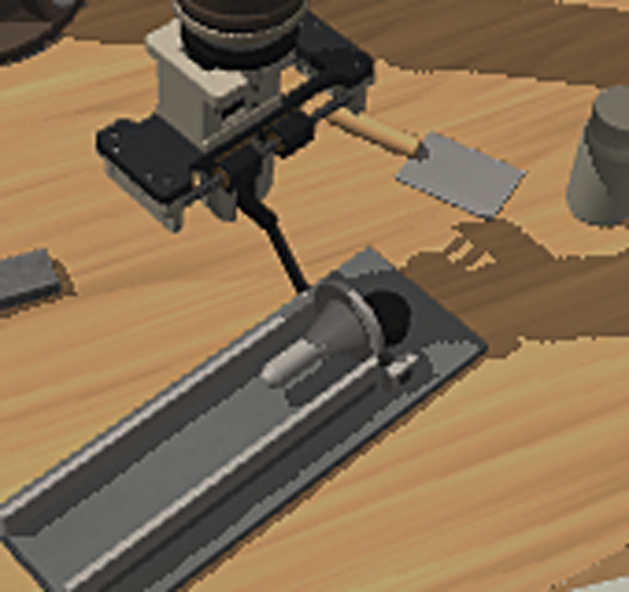

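The picture shows the peg lying flat in the channel, tip at (270,378) and foot disc at (350,310), with the handle still gripped at (265,215). Next I open the fingers, retreat upwards and turn 90° for the pot.

{"method": "send_rows", "body": {
  "increments": [
    [5,[0,0,0],[0,0,0]],
    [5,[0,0,0],[0,0,0]],
    [5,[0,0,0],[0,0,0]],
    [9.18,[0,0,-3],[0,0,0]],
    [9.18,[0,0,-4],[0,0,0]]
  ]
}}

```text
clock: 5.7
position: [0.4618, 0.0764, 0.1636]
ee_rot: [0.461, -3.103, 0.002]
force: [1.6, 0.3, -0.3]
width: 0.556
gripper_force: 0.0
```

{"method": "send_rows", "body": {
  "increments": [
    [9.18,[0,0,-4],[0,0,0.143]],
    [9.18,[0,0,0],[0,0,0.143]],
    [9.18,[0,0,0],[0,0,0.143]],
    [9.18,[0,0,0],[0,0,0.143]],
    [9.18,[0,0,0],[0,0,0.143]]
  ]
}}

```text
clock: 6.2
position: [0.4633, 0.0769, 0.2043]
ee_rot: [-0.664, -3.071, 0.001]
force: [-0.9, -0.0, -0.5]
width: 0.976
gripper_force: 0.0
```

{"method": "send_rows", "body": {
  "increments": [
    [9.18,[0,0,0],[0,0,0.143]],
    [9.18,[0,0,0],[0,0,0.143]],
    [9.18,[0,0,0],[0,0,0.143]],
    [9.18,[0,0,0],[0,0,0.143]],
    [9.18,[0,0,0],[0,0,0.143]]
  ]
}}

```text
clock: 6.7
position: [0.4633, 0.0768, 0.2042]
ee_rot: [-1.696, -2.644, 0.001]
force: [-0.2, 0.2, -0.0]
width: 1.0
gripper_force: 0.0
```

```bash
python3 - <<'E'
from h import *
go([.437,-.338,.2])
p=np.array([.463,.0765])
for k in(-.025,-.015,-.008):
  for z in (.094,.104,.114,.124): print(k,z,px("scene",np.r_[p+e*k,z]).round(1),end=' ')
  print()
E
```

```text
t 6.7 stand 0.0715 0.0935 0.2042 F [-0.2  0.2 -0. ] w 9.18 grip 0.0
 tool y az 24.64 tool z [-0. -0. -1.] shift cm [-36.61 -19.68   0.44] q [-0.58  0.17  0.36  1.95 -0.07  1.03  0.23]
-0.025 0.094 [286.  196.7] -0.025 0.104 [286.  194.3] -0.025 0.114 [286.  191.8] -0.025 0.124 [286.  189.4] 
-0.015 0.094 [288.8 194.9] -0.015 0.104 [288.8 192.4] -0.015 0.114 [288.9 190. ] -0.015 0.124 [288.9 187.5] 
-0.008 0.094 [290.8 193.6] -0.008 0.104 [290.8 191.2] -0.008 0.114 [290.8 188.7] -0.008 0.124 [290.9 186.2]
```

{"method": "send_rows", "body": {
  "increments": [
    [9.18,[0,0,0],[0,0,0.135]],
    [9.18,[-3.89,-1.46,0],[0,0,0]],
    [9.18,[-3.89,-1.46,0],[0,0,0]],
    [9.18,[-3.89,-1.46,0],[0,0,0]],
    [9.18,[-3.89,-1.46,0],[0,0,0]]
  ]
}}

```text
clock: 7.2
position: [0.4533, -0.0905, 0.2044]
ee_rot: [1.863, 2.53, -0.0]
force: [0.8, 0.3, -0.3]
width: 0.999
gripper_force: 0.0
```

{"method": "send_rows", "body": {
  "increments": [
    [9.18,[-3.89,-1.46,0],[0,0,0]],
    [9.18,[-3.89,-1.46,0],[0,0,0]],
    [9.18,[-3.89,-1.46,0],[0,0,0]],
    [9.18,[-3.89,-1.46,0],[0,0,0]],
    [9.18,[-3.89,-1.46,0],[0,0,0]]
  ]
}}

```text
clock: 7.7
position: [0.4411, -0.2978, 0.2043]
ee_rot: [-1.863, -2.53, 0.0]
force: [1.0, 0.3, 0.4]
width: 0.999
gripper_force: 0.0
```

{"method": "send_rows", "body": {
  "increments": [
    [9.18,[-3.89,-1.46,0],[0,0,0]],
    [9.18,[0,0,0],[0,0,0]]
  ]
}}

```text
clock: 7.9
position: [0.4368, -0.3441, 0.2045]
ee_rot: [1.872, 2.521, -0.006]
force: [-1.4, 0.7, -0.9]
width: 0.999
gripper_force: 0.0
```

```bash
python3 - <<'E'
from h import *
go([.437,-.338,.05])
E
```

```text
t 7.9 stand -0.3236 0.2411 0.2045 F [-1.4  0.7 -0.9] w 9.17 grip 0.0
 tool y az 16.81 tool z [-0.001 -0.004 -1.   ] shift cm [ 0.63  0.23 15.45] q [ 0.11  0.35  0.62  1.77 -0.22  1.09  1.09]
```

{"method": "send_rows", "body": {
  "increments": [
    [9.18,[0,0,3],[0,0,0]],
    [9.18,[0,0,3],[0,0,0]],
    [9.18,[0,0,3],[0,0,0]],
    [9.18,[0,0,2],[0,0,0]],
    [9.18,[0,0,2],[0,0,0]]
  ]
}}

```text
clock: 8.4
position: [0.4388, -0.3367, 0.0731]
ee_rot: [-1.862, -2.529, 0.0]
force: [0.8, 0.0, 0.5]
width: 1.003
gripper_force: 0.0
```

```bash
python3 - <<'E'
from h import *
go([.437,-.338,.05])
a=arm.get_image("scene")[:,:,::-1]; b=arm.get_image("top")[:,:,::-1]
cv2.imwrite("pics/c5.png",np.hstack([cv2.resize(a[180:290,80:190],(400,400),interpolation=cv2.INTER_CUBIC),cv2.resize(b[170:270,350:450],(400,400),interpolation=cv2.INTER_CUBIC)]))
E
```

```text
t 8.4 stand -0.3172 0.237 0.0731 F [0.8 0.  0.5] w 9.21 grip 0.0
 tool y az 17.27 tool z [-0.001  0.001 -1.   ] shift cm [-0.07 -0.21  2.31] q [ 0.17  0.5   0.54  1.92 -0.34  0.81  1.2 ]
```

View pics/c5.png

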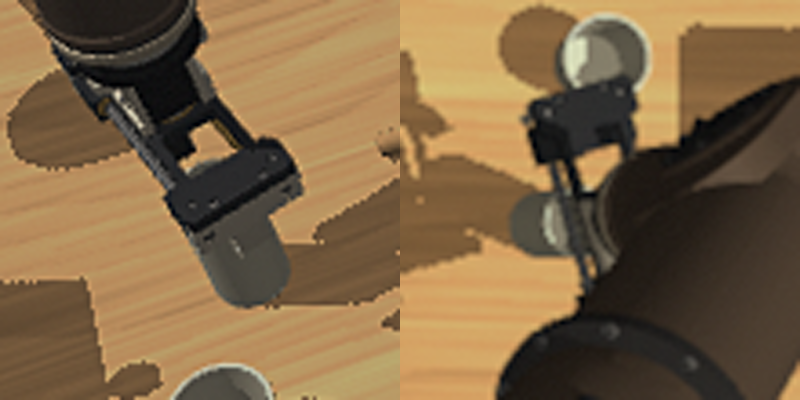

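The picture shows the pot between the open fingers (scene half around (245,265)), with the cup clear at (605,55) in the top half. I lower and grip.

{"method": "send_rows", "body": {
  "increments": [
    [9.18,[0,0,1.1],[0,0,0]],
    [9.18,[0,0,1],[0,0,0]],
    [4.5,[0,0,0],[0,0,0]],
    [4.5,[0,0,0],[0,0,0]],
    [4.5,[0,0,0],[0,0,0]]
  ],
  "force": 10
}}

```text
clock: 9.0
position: [0.4396, -0.3378, 0.0539]
ee_rot: [1.863, 2.529, 0.0]
force: [-0.1, -0.3, -0.5]
width: 0.785
gripper_force: 0.0
```

{"method": "send_rows", "body": {
  "increments": [
    [4.5,[0,0,0],[0,0,0]],
    [4.5,[0,0,0],[0,0,0]]
  ]
}}

```text
clock: 9.2
position: [0.4395, -0.3377, 0.0538]
ee_rot: [1.863, 2.529, 0.0]
force: [-0.4, -0.4, 0.6]
width: 0.614
gripper_force: 0.2
```

{"method": "send_rows", "body": {
  "increments": [
    [4.5,[0,0,0],[0,0,0]],
    [4.5,[0,0,0],[0,0,0]],
    [4.5,[0,0,-2],[0,0,0]],
    [4.5,[0,0,-4],[0,0,0]],
    [4.5,[0,0,-4],[0,0,0]]
  ]
}}

```text
clock: 9.7
position: [0.4385, -0.3371, 0.154]
ee_rot: [-1.862, -2.527, 0.001]
force: [0.7, -0.9, -0.5]
width: 0.599
gripper_force: 9.9
```

```bash
python3 - <<'E'
from h import *
go(W(-.145,0,.153))
E
```

```text
t 9.7 stand -0.3175 0.2374 0.154 F [ 0.7 -0.9 -0.5] w 5.5 grip 9.9
 tool y az 17.23 tool z [-0.002  0.001 -1.   ] shift cm [17.1  23.85  0.08] q [ 0.12  0.4   0.6   1.84 -0.26  0.99  1.13]
```

{"method": "send_rows", "body": {
  "increments": [
    [4.5,[2.14,2.98,0],[0,0,0]],
    [4.5,[2.14,2.98,0],[0,0,0]],
    [4.5,[2.14,2.98,0],[0,0,0]],
    [4.5,[2.14,2.98,0],[0,0,0]],
    [4.5,[2.14,2.98,0],[0,0,0]]
  ]
}}

```text
clock: 10.2
position: [0.5505, -0.1897, 0.1534]
ee_rot: [-1.863, -2.529, -0.0]
force: [0.3, -0.4, -0.5]
width: 0.596
gripper_force: 9.9
```

{"method": "send_rows", "body": {
  "increments": [
    [4.5,[2.14,2.98,0],[0,0,0]],
    [4.5,[2.14,2.98,0],[0,0,0]],
    [4.5,[2.12,2.98,0],[0,0,0]],
    [4.5,[0,0,0],[0,0,0]],
    [4.5,[0,0,0],[0,0,0]]
  ]
}}

```text
clock: 10.7
position: [0.6164, -0.1025, 0.1529]
ee_rot: [-1.86, -2.531, 0.001]
force: [-1.5, -0.0, -1.2]
width: 0.6
gripper_force: 10.0
```

```bash
python3 - <<'E'
from h import *
go(W(-.145,0,.085))
a=arm.get_image("scene")[:,:,::-1]; b=arm.get_image("top")[:,:,::-1]
cv2.imwrite("pics/c6.png",np.hstack([cv2.resize(a[160:310,200:350],(400,400),interpolation=cv2.INTER_CUBIC),cv2.resize(b[130:230,250:350],(400,400),interpolation=cv2.INTER_CUBIC)]))
E
```

```text
t 10.7 stand -0.1446 -0.0009 0.1529 F [-1.5 -0.  -1.2] w 5.51 grip 10.0
 tool y az 17.37 tool z [-0.001 -0.    -1.   ] shift cm [-0.04 -0.08  6.79] q [-0.28  0.51  0.55  1.66 -0.29  1.06  0.65]
```

View pics/c6.png

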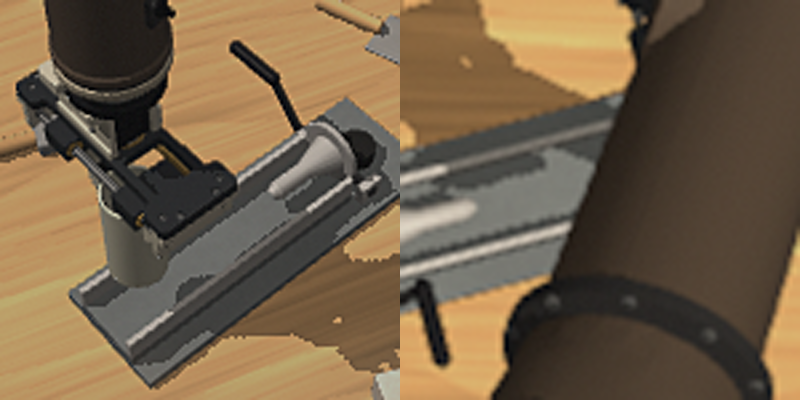

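The picture shows the pot held upright over the loading end of the channel (scene half, pot bottom at (140,280)), with the peg lying flat. I lower it to the floor.

{"method": "send_rows", "body": {
  "increments": [
    [4.5,[0,0,3],[0,0,0]],
    [4.5,[0,-0.05,2.5],[0,0,0]],
    [4.5,[0,-0.05,1.3],[0,0,0]],
    [4.5,[0,0,0.3],[0,0,0]],
    [4.5,[0,0,0.2],[0,0,0]]
  ]
}}

```text
clock: 11.3
position: [0.6155, -0.1047, 0.0809]
ee_rot: [1.864, 2.528, 0.0]
force: [0.2, -0.4, -0.3]
width: 0.598
gripper_force: 10.0
```

{"method": "send_rows", "body": {
  "increments": [
    [4.5,[0,0,0.2],[0,0,0]],
    [4.5,[0,0,0],[0,0,0]]
  ]
}}

```text
clock: 11.5
position: [0.6159, -0.104, 0.0792]
ee_rot: [1.863, 2.528, 0.001]
force: [-0.3, 1.1, -1.0]
width: 0.595
gripper_force: 10.0
```

{"method": "send_rows", "body": {
  "increments": [
    [4.5,[0,0,-1.5],[0,0,0]],
    [4.5,[0.6,0,0],[0,-0.131,0]],
    [4.5,[0.59,0,-0.08],[0,-0.131,0]],
    [4.5,[0.58,0,-0.16],[0,-0.131,0]]
  ]
}}

```text
clock: 11.9
position: [0.6116, -0.0873, 0.096]
ee_rot: [1.668, 2.258, -0.323]
force: [0.1, -0.8, -2.7]
width: 0.596
gripper_force: 10.0
```

```bash
python3 - <<'E'
from h import *
go(W(-.109,0,.0916))
E
```

```text
t 11.9 stand -0.1287 -0.0008 0.096 F [ 0.1 -0.8 -2.7] w 5.47 grip 10.0
 tool y az 17.15 tool z [ 0.116 -0.362 -0.925] shift cm [ 1.99 -0.07 -0.34] q [-0.72  0.59  0.77  1.91 -0.03  0.69  0.26]
```

{"method": "send_rows", "body": {
  "increments": [
    [4.5,[0.55,0,-0.23],[0,-0.131,0]],
    [4.5,[0.52,0,-0.3],[0,-0.131,0]],
    [4.5,[0.48,0,-0.37],[0,-0.131,0]],
    [4.5,[0,0,0],[0,0,0]]
  ]
}}

```text
clock: 12.3
position: [0.6049, -0.0621, 0.0895]
ee_rot: [1.433, 1.979, -0.604]
force: [-0.3, 0.9, -0.1]
width: 0.596
gripper_force: 10.0
```

```bash
python3 - <<'E'
from h import *
go(W(-.109,0,.0916))
a=arm.get_image("scene")[:,:,::-1]; cv2.imwrite("pics/x7.png",a)
E
```

```text
t 12.3 stand -0.1026 -0.0017 0.0895 F [-0.3  0.9 -0.1] w 5.47 grip 10.0
 tool y az 17.98 tool z [ 0.213 -0.675 -0.707] shift cm [-0.6  -0.19  0.3 ] q [-1.12  0.88  1.03  2.    0.12  0.59 -0.09]
```

{"method": "send_rows", "body": {
  "increments": [
    [4.5,[0.07,-0.06,0.35],[0,0,0]],
    [4.5,[0.07,-0.06,0.35],[0,0,0]],
    [4.5,[0,0,0],[0,0,0]]
  ]
}}

```text
clock: 12.65
position: [0.6045, -0.076, 0.0882]
ee_rot: [1.459, 1.97, -0.595]
force: [0.0, -0.1, -0.3]
width: 0.592
gripper_force: 10.0
```

{"method": "send_rows", "body": {
  "increments": [
    [4.5,[0.14,0,0.14],[0,0,0]],
    [4.5,[0.14,0,0.14],[0,0,0]],
    [4.5,[0,0,0],[0,0,0]]
  ]
}}

```text
clock: 12.95
position: [0.6048, -0.0745, 0.0836]
ee_rot: [1.454, 1.971, -0.597]
force: [-0.2, -1.6, 0.0]
width: 0.591
gripper_force: 10.0
```

{"method": "send_rows", "body": {
  "increments": [
    [4.5,[0.14,0,0.14],[0,0,0]],
    [4.5,[0,0,0],[0,0,0]]
  ]
}}

```text
clock: 13.15
position: [0.6051, -0.074, 0.0821]
ee_rot: [1.452, 1.971, -0.597]
force: [-2.3, 3.6, 7.4]
width: 0.595
gripper_force: 10.0
```

{"method": "send_rows", "body": {
  "increments": [
    [4.5,[0.72,0,-0.18],[0,0,0]],
    [4.5,[0.72,0,-0.18],[0,0,0]],
    [4.5,[0.59,0,-0.05],[0,0,0]],
    [4.5,[0.59,0,-0.05],[0,0,0]],
    [4.5,[0,0,0],[0,0,0]]
  ],
  "force": 4
}}

```text
clock: 13.65
position: [0.5979, -0.0521, 0.0655]
ee_rot: [1.451, 1.973, -0.597]
force: [0.3, 0.1, -1.0]
width: 0.591
gripper_force: 4.0
```

```bash
python3 - <<'E'
from h import *
go(W(-.1,0,.0674))
a=arm.get_image("scene")[:,:,::-1]; cv2.imwrite("pics/x8.png",a)
# white-ish/grey pot silhouette orientation near channel: print coarse brightness map
g=cv2.cvtColor(a,cv2.COLOR_BGR2GRAY)[235:290:4,225:330:4]
print("\n".join(" ".join(f"{v//10:2d}" for v in r) for r in g))
E
```

```text
t 13.65 stand -0.091 0.0021 0.0655 F [ 0.3  0.1 -1. ] w 5.42 grip 4.0
 tool y az 17.29 tool z [ 0.208 -0.671 -0.712] shift cm [-0.77  0.2   0.49] q [-1.13  0.91  1.    2.01  0.09  0.57 -0.12]
15 14 14 14 15 15 15 14 13 14 13 17 18 18  7  5  6 16  4  2 16 17 16  1  1  1  1
14 15 15 15 14 14 15 15 14 15 17 18 18 16 14 11 17 16  5  6  5 15  7  6  7  5  6
15 14 13 14 15 14 15 15 15 17 18 18 17 14 11  4 16  7  6  6 11  6  6  7  6  6  6
15 15 15 15 15 15 15 15 16 18 18 17 14 12  8 16 17  6  6 10 11  6  3  6  6  5  9
15 15 14 15 15 15 16 13 18 18 17 15 12  8 18 11  6  6 10  5  6  4  6  5 10  4  9
15 15 15 15 15 12 16 18 18 17 15 12  9  7  6  6  6 10  6  5  6  6  5 10  3 16 15
15 15 15 16  9 13 18 18 17 15 12  9  7  6  6  8  8  6  4  6  6  6  6  9 16  8  8
15 16 14 17  5  7 18 17 15 13 10  7  6  6 10  6  6  4  6  6  6  4  9  8  9  9  8
16  9 17  6  6  6 14 15 13 10  7  6  5 10  6  5  6  6  6  6  3  9  9  9  8  7 15
16 10  6  6  6 10 10 10 10  7  5  7 12  6  4  6  6  5 11  6 16 15 15 15 15 14 15
15  9 10 10 10 10 10 10 10  7 17  6  6  3  6  6 10  7  9 15 13 15 15 14 15 15 14
15 15  4 10 10 10 10 10 10 17  6  5  6  6  5 10  3  8 15 15 15 15 15 15 14 14 14
15 15 15  4 10 10 10 13 12  6  4  6  6  6 11  5 16 15 15 15 15 14 14 14 15 14 15
15 15 15 15  6 10 17  6  6  4  6  6 10  8  9 15 15 15 15 14 14 14 15 14 15 15 15
```

{"method": "send_rows", "body": {
  "increments": [
    [4.5,[0.51,0,0.02],[0,0,0]],
    [4.5,[0.51,0,0.02],[0,0,0]],
    [4.5,[0.74,0,0.1],[0,0,0]],
    [4.5,[0,0,0],[0,0,0]],
    [6.2,[0,0,0],[0,0,0]]
  ]
}}

```text
clock: 14.2
position: [0.5947, -0.042, 0.0528]
ee_rot: [1.452, 1.972, -0.598]
force: [-0.3, 0.0, 0.1]
width: 0.64
gripper_force: 0.0
```

{"method": "send_rows", "body": {
  "increments": [
    [7,[0,0,0],[0,0,0]],
    [8,[0,0,0],[0,0,0]],
    [9.18,[0,0,0],[0,0,0]],
    [9.18,[-0.5,0,-0.5],[0,0,0]],
    [9.18,[-2,0,-2],[0,0,0]]
  ]
}}

```text
clock: 14.7
position: [0.5937, -0.0423, 0.0874]
ee_rot: [1.452, 1.974, -0.601]
force: [0.6, -0.4, 0.1]
width: 0.991
gripper_force: 0.0
```

```bash
python3 - <<'E'
from h import *
go(W(-.18,0,.14))
a=arm.get_image("scene")[:,:,::-1]; cv2.imwrite("pics/x9.png",a)
g=cv2.cvtColor(a,cv2.COLOR_BGR2GRAY)[205:290:4,225:345:4]
print("\n".join(" ".join(f"{v//10:2d}" for v in r) for r in g))
print(px("scene",W(-.022,0,.08)),px("scene",W(-.132,0,.08)))
E
```

```text
t 14.7 stand -0.0805 0.0033 0.0874 F [ 0.6 -0.4  0.1] w 9.1 grip 0.0
 tool y az 17.23 tool z [ 0.205 -0.672 -0.711] shift cm [-10.78   0.25   3.25] q [-1.16  0.88  1.03  2.    0.1   0.62 -0.12]
 4  9  9  9 10 10 16 15 13 13 13 16 16  6  8  8 15 12  3  3  3  4 16  7  7 10 10 10 10 12
13 10 10  4  3  5  6 13 14 14 15 16  5  6 15 15 12 16  6  4  4  1  1  5  8 10  7  3  5 10
 4  3  8  7 13 14 14 15 15 15 16 17  1 15 15 14 15 12 15  7  3  3  3  3  9  4 10  3  3  7
 7 13 14 15 15 15 15 15 14 15 16  1  8 15 14 14 14 16 10 10  5  8  4  3  3  6  5  1  3  6
15 15 15 15 15 14 14 14 14 15  7  0 14 14 15 15 14 12 17  6  4  2  4  4  2  3  2  6  1  6
15 15 15 14 14 14 15 15 14 14 11 15 15 15 14 14  9 17  6  3  3  4  6  9  2  2  2  2  6  9
14 14 14 15 15 15 14 14 14 15 15 14 13 14 15 13  6  6  6 13  3  3 16 14  7  7  7  5 10  6
15 15 14 14 14 14 15 15 14 13 14 15 14  9 17  4 18  5 10 16 17 10  3  6  6  2  6  5  6  6
14 14 15 15 15 14 14 14 15 14 15 15 13 11 16 18 18 18 16 16  5  6  5 11  6  5  6  6  6  6
15 15 14 13 14 15 15 15 15 14 12 17  4 18 18 18 17  8 15  6  8  9 11  6  3  6  6 10  5 10
13 14 
[... 429 characters left out ...]
15 15 15  8  8
16 16 13 11  6  6  6 10 10 10 12 10  8  8 12  6  4  6  6 10 10  7 14 15 15 15  8  9  9  8
14  9  6  6  6  5 10 10 10 10 10  7  9  6  6  4  6  6 10  5  9 16 15 14  7  9  8  8  8 15
15 10  6  6 10 10 10 10 10 10 11 17  6  5  6  6  5 10  3  9 15 14 15 15 14 15 15 14 15 14
15 16  5 10 10 10 10 10 10 13 12  6  4  6  6  5 11  6 14 14 15 14 15 15 14 14 14 14 15 14
15 15 15  8 10 10 10 10 17  6  6  4  6  6 10  7  8 15 15 15 15 15 14 14 14 15 15 15 15 15
15 15 15 15  9 10  9 17  6  5  6  6  5 10  3  9 15 15 15 15 14 14 14 15 14 15 15 15 15 16
15 15 15 15 13 10  9  6  4  6  6 10 10  4 15 15 15 14 14 14 15 14 15 14 15 16 16 15 15 15
[289.76422799 234.89175202] [255.85227174 258.95869301]
```

{"method": "send_rows", "body": {
  "increments": [
    [9.18,[-2,0,-2],[0,0,0]],
    [9.18,[-2,0,-2],[0,0,0]],
    [5,[-2,0,-2],[0,0,0]],
    [0,[-1.27,0,1.27],[0,0.131,0]],
    [0,[-1.43,0,1.1],[0,0.131,0]]
  ],
  "force": 10
}}

```text
clock: 15.25
position: [0.6071, -0.0741, 0.174]
ee_rot: [1.592, 2.176, -0.418]
force: [0.7, -0.5, -1.6]
width: 0.785
gripper_force: 0.0
```

{"method": "send_rows", "body": {
  "increments": [
    [0,[-1.56,0,0.9],[0,0.131,0]],
    [0,[-1.66,0,0.69],[0,0.131,0]],
    [0,[-1.74,0,0.47],[0,0.131,0]],
    [0,[-1.78,0,0.23],[0,0.131,0]],
    [0,[0,0,0],[0,0,0]]
  ]
}}

```text
clock: 15.75
position: [0.6222, -0.1525, 0.1749]
ee_rot: [1.865, 2.474, -0.06]
force: [-0.9, -1.7, -0.4]
width: 0.351
gripper_force: 0.0
```

```bash
python3 - <<'E'
from h import *
go(W(-.175,0,.06))
a=arm.get_image("scene")[:,:,::-1]; cv2.imwrite("pics/x10.png",a)
b=arm.get_image("top")[:,:,::-1]; cv2.imwrite("pics/t10.png",b)
for x in np.arange(-.18,.03,.01):
    print(int(x*1000),[int(a[tuple(px("scene",W(x,y,.08 if abs(y)<.01 else .07))[::-1].round().astype(int))].mean()) for y in(-.015,-.008,0,.008,.015)],end=' ')
E
```

```text
t 15.75 stand -0.1941 0.008 0.1749 F [-0.9 -1.7 -0.4] w 3.22 grip 0.0
 tool y az 15.99 tool z [ 0.011 -0.057 -0.998] shift cm [ 2.58  0.83 11.36] q [-0.31  0.52  0.67  1.63 -0.3   1.08  0.7 ]
-180 [102, 107, 62, 65, 64] -169 [102, 109, 61, 66, 65] -159 [103, 106, 62, 66, 66] -149 [103, 108, 63, 66, 66] -139 [101, 107, 60, 66, 66] -129 [104, 103, 104, 97, 76] -119 [155, 175, 180, 181, 110] -109 [154, 178, 184, 181, 138] -99 [154, 102, 102, 185, 173] -89 [98, 109, 103, 174, 176] -79 [110, 108, 107, 172, 180] -69 [110, 108, 95, 173, 180] -59 [112, 109, 97, 176, 175] -49 [111, 109, 97, 178, 172] -39 [111, 109, 101, 181, 169] -29 [112, 109, 106, 178, 169] -19 [113, 107, 193, 179, 170] -9 [105, 58, 63, 64, 56] 0 [104, 108, 65, 63, 63] 10 [56, 173, 62, 64, 64] 20 [70, 166, 57, 65, 64]
```

{"method": "send_rows", "body": {
  "increments": [
    [0,[1,0.4,3],[0,0,0]],
    [0,[0.9,0.4,4],[0,0,0]],
    [0,[0,0,4],[0,0,0]],
    [0,[0,0,0],[0,0,0]]
  ]
}}

```text
clock: 16.25
position: [0.623, -0.1201, 0.0564]
ee_rot: [1.843, 2.504, -0.068]
force: [-0.5, -0.0, 0.2]
width: 0.006
gripper_force: 0.0
```

```bash
python3 - <<'E'
from h import *
go(W(-.175,0,.02))
E
```

```text
t 16.25 stand -0.1633 -0.0021 0.0564 F [-0.5 -0.   0.2] w 0.05 grip 0.0
 tool y az 17.27 tool z [-0.    -0.054 -0.999] shift cm [-0.98 -0.16  3.7 ] q [-0.31  0.64  0.59  1.74 -0.38  0.87  0.73]
```

{"method": "send_rows", "body": {
  "increments": [
    [0,[-0.5,-0.15,1.5],[0,0.054,0]],
    [0,[0,0,1],[0,0,0]],
    [0,[0,0,0.6],[0,0,0]],
    [0,[0,0,0.5],[0,0,0]],
    [0,[0,0,0],[0,0,0]]
  ]
}}

```text
clock: 16.75
position: [0.6267, -0.1287, 0.0255]
ee_rot: [-1.864, -2.524, 0.011]
force: [0.1, 0.0, 0.6]
width: 0.007
gripper_force: 0.0
```

```bash
python3 - <<'E'
from h import *
go(W(-.023,0,.02))
E
```

```text
t 16.75 stand -0.1727 -0.0032 0.0255 F [0.1 0.  0.6] w 0.07 grip 0.0
 tool y az 17.12 tool z [-0.007 -0.003 -1.   ] shift cm [14.97 -0.25  0.54] q [-0.23  0.69  0.54  1.73 -0.44  0.85  0.8 ]
```

{"method": "send_rows", "body": {
  "increments": [
    [0,[1.5,-0.15,0.2],[0,0,0]],
    [0,[1.5,-0.1,0.1],[0,0,0]],
    [0,[1.5,0,0],[0,0,0]],
    [0,[1.5,0,0],[0,0,0]],
    [0,[1.5,0,0],[0,0,0]]
  ]
}}

```text
clock: 17.25
position: [0.6019, -0.0572, 0.0226]
ee_rot: [-1.865, -2.524, 0.011]
force: [-0.2, -0.5, 0.2]
width: 0.003
gripper_force: 0.2
```

{"method": "send_rows", "body": {
  "increments": [
    [0,[1.2,0,0],[0,0,0]],
    [0,[1.2,0,0],[0,0,0]],
    [0,[1.2,0,0],[0,0,0]],
    [0,[1.2,0,0],[0,0,0]],
    [0,[0,0,0],[0,0,0]]
  ]
}}

```text
clock: 17.75
position: [0.5878, -0.0106, 0.0222]
ee_rot: [-1.862, -2.524, 0.01]
force: [0.4, 0.9, 0.1]
width: 0.003
gripper_force: 0.0
```

```bash
python3 - <<'E'
from h import *
go(W(-.023,0,.02))
E
```

```text
t 17.75 stand -0.0483 -0.0002 0.0222 F [0.4 0.9 0.1] w 0.03 grip 0.0
 tool y az 17.17 tool z [-0.008 -0.002 -1.   ] shift cm [ 2.53 -0.01  0.22] q [-0.44  0.63  0.54  1.87 -0.45  0.78  0.64]
```

{"method": "send_rows", "body": {
  "increments": [
    [0,[0.6,0,0],[0,0,0]],
    [0,[0.6,0,0],[0,0,0]],
    [0,[0.5,0,0],[0,0,0]],
    [0,[0.4,0,0],[0,0,0]],
    [0,[0,0,0],[0,0,0]]
  ]
}}

```text
clock: 18.25
position: [0.582, 0.0078, 0.0223]
ee_rot: [-1.865, -2.523, 0.011]
force: [0.2, -0.1, -0.7]
width: 0.006
gripper_force: 0.0
```

{"method": "send_rows", "body": {
  "increments": [
    [0,[0.2,0,0],[0,0,0]],
    [0,[0.2,0,0],[0,0,0]],
    [0,[0.1,0,0],[0,0,0]],
    [0,[0,0,0],[0,0,0]]
  ]
}}

```text
clock: 18.65
position: [0.5807, 0.0119, 0.0224]
ee_rot: [-1.866, -2.523, 0.011]
force: [-0.3, -0.5, 0.6]
width: 0.003
gripper_force: 0.0
```

```bash
python3 - <<'E'
from h import *
go(W(-.023,0,.02))
E
```

```text
t 18.65 stand -0.0248 0.0 0.0224 F [-0.3 -0.5  0.6] w 0.02 grip 0.0
 tool y az 17.03 tool z [-0.007 -0.003 -1.   ] shift cm [0.18 0.01 0.24] q [-0.49  0.62  0.55  1.89 -0.45  0.77  0.6 ]
```

{"method": "send_rows", "body": {
  "increments": [
    [0,[0.2,0,0],[0,0,0]],
    [0,[0.2,0,0],[0,0,0]],
    [0,[0,0,0],[0,0,0]]
  ]
}}

```text
clock: 18.95
position: [0.5794, 0.0132, 0.0225]
ee_rot: [-1.869, -2.523, 0.014]
force: [0.1, -6.6, 0.2]
width: 0.007
gripper_force: 3.3
```

{"method": "send_rows", "body": {
  "increments": [
    [0,[0.2,0,0],[0,0,0]],
    [0,[0.15,0,0],[0,0,0]],
    [0,[0,0,0],[0,0,0]]
  ]
}}

```text
clock: 19.25
position: [0.579, 0.0134, 0.0229]
ee_rot: [1.872, 2.521, -0.017]
force: [0.2, -15.1, 2.9]
width: 0.007
gripper_force: 7.2
```

```bash
python3 - <<'E'
from h import *
go(W(-.023,0,.02))
a=arm.get_image("scene")[:,:,::-1]; cv2.imwrite("pics/x11.png",a)
g=cv2.cvtColor(a,cv2.COLOR_BGR2GRAY)
for x in np.arange(-.04,.16,.006):
    print(int(round(x*1000)),[int(g[tuple(px("scene",W(x,y,z))[::-1].round().astype(int))]) for y,z in((-.018,.073),(-.008,.079),(0,.08),(.008,.079))],end=' ')
E
```

```text
t 19.25 stand -0.0228 0.0012 0.0229 F [  0.2 -15.1   2.9] w 0.06 grip 7.2
 tool y az 16.81 tool z [-0.006 -0.009 -1.   ] shift cm [-0.01  0.12  0.29] q [-0.5   0.62  0.55  1.89 -0.44  0.76  0.59]
-40 [109, 60, 114, 68] -34 [70, 63, 25, 24] -28 [45, 85, 25, 45] -22 [129, 74, 65, 44] -16 [79, 44, 30, 45] -10 [22, 23, 36, 25] -4 [44, 45, 45, 44] 2 [48, 16, 16, 27] 8 [110, 45, 21, 29] 14 [110, 46, 24, 29] 20 [109, 12, 24, 31] 26 [111, 37, 22, 38] 32 [36, 37, 18, 76] 38 [14, 14, 18, 17] 44 [26, 32, 40, 24] 50 [62, 118, 114, 88] 56 [110, 114, 107, 198] 62 [108, 113, 112, 188] 68 [110, 110, 197, 184] 74 [109, 192, 187, 186] 80 [110, 185, 187, 184] 86 [110, 189, 186, 186] 92 [108, 185, 189, 185] 98 [111, 129, 127, 77] 104 [132, 126, 134, 157] 110 [28, 5, 51, 76] 116 [36, 32, 110, 110] 122 [35, 77, 108, 106] 128 [32, 113, 107, 107] 134 [119, 108, 107, 106] 140 [107, 107, 104, 106] 146 [105, 132, 136, 102] 152 [159, 150, 162, 151] 158 [151, 153, 158, 149]
```

{"method": "send_rows", "body": {
  "increments": [
    [0,[-1,0,0],[0,0,0]],
    [0,[-2,0,0],[0,0,0]],
    [0,[0,0,-4],[0,0,0]],
    [0,[0,0,-4.5],[0,0,0]],
    [0,[0,0,-4.5],[0,0,0]]
  ]
}}

```text
clock: 19.8
position: [0.5877, -0.0093, 0.1536]
ee_rot: [-1.866, -2.522, 0.012]
force: [1.8, 0.5, 0.3]
width: 0.007
gripper_force: 0.0
```

{"method": "send_rows", "body": {
  "increments": [
    [0,[0,0,-4.5],[0,0,-0.143]],
    [0,[0,0,0],[0,0,-0.143]],
    [0,[0,0,0],[0,0,-0.143]],
    [6,[0,0,0],[0,0,-0.143]],
    [6,[0,0,0],[0,0,-0.143]]
  ]
}}

```text
clock: 20.3
position: [0.5885, -0.0087, 0.1975]
ee_rot: [-0.855, -3.017, 0.007]
force: [-0.9, -0.3, -0.0]
width: 0.131
gripper_force: 0.0
```

{"method": "send_rows", "body": {
  "increments": [
    [6,[0,0,0],[0,0,-0.143]],
    [6,[0,0,0],[0,0,-0.143]],
    [6,[0,0,0],[0,0,-0.143]],
    [6,[0,0,0],[0,0,-0.143]],
    [6,[0,0,0],[0,0,-0.143]]
  ]
}}

```text
clock: 20.8
position: [0.5884, -0.0088, 0.1974]
ee_rot: [0.254, -3.124, 0.003]
force: [-0.1, -0.3, 0.4]
width: 0.566
gripper_force: 0.0
```

{"method": "send_rows", "body": {
  "increments": [
    [6,[0,0,0],[0,0,-0.143]],
    [6,[2.4,3.1,0],[0,0,0]],
    [6,[2.4,3.1,0],[0,0,0]],
    [6,[2.4,3.1,0],[0,0,0]],
    [6,[2.2,3.2,0],[0,0,0]]
  ]
}}

```text
clock: 21.3
position: [0.4603, 0.0833, 0.198]
ee_rot: [0.467, -3.099, 0.003]
force: [0.7, -0.2, -0.3]
width: 0.65
gripper_force: 0.0
```

```bash
python3 - <<'E'
from h import *
go(W(.072,.094,.094))
a=arm.get_image("scene")[:,:,::-1]; cv2.imwrite("pics/x12.png",a)
g=cv2.cvtColor(a,cv2.COLOR_BGR2GRAY)
for x in np.arange(-.03,.14,.006):
    print(int(round(x*1000)),[int(g[tuple(px("scene",W(x,y,z))[::-1].round().astype(int))]) for y,z in((-.018,.073),(-.008,.079),(0,.08))],end=' ')
E
```

```text
t 21.3 stand 0.0785 0.0945 0.198 F [ 0.7 -0.2 -0.3] w 5.97 grip 0.0
 tool y az 107.15 tool z [-0.008 -0.003 -1.   ] shift cm [-0.13 -0.64 10.4 ] q [-0.5   0.18  0.24  1.95 -0.05  1.03  1.63]
-30 [101, 106, 63] -24 [103, 103, 104] -18 [103, 102, 101] -12 [99, 147, 153] -6 [144, 171, 179] 0 [142, 172, 176] 6 [138, 171, 177] 12 [139, 171, 177] 18 [144, 171, 177] 24 [141, 171, 176] 30 [144, 172, 176] 36 [141, 171, 178] 42 [137, 172, 177] 48 [143, 171, 177] 54 [146, 173, 177] 60 [143, 173, 178] 66 [139, 172, 177] 72 [142, 173, 177] 78 [148, 172, 177] 84 [150, 172, 177] 90 [147, 174, 181] 96 [144, 176, 184] 102 [82, 121, 128] 108 [75, 36, 160] 114 [32, 13, 109] 120 [35, 34, 106] 126 [21, 106, 102] 132 [21, 102, 102] 138 [108, 100, 99]
```

{"method": "send_rows", "body": {
  "increments": [
    [6,[-0.1,-0.4,3.5],[0,0,0]],
    [6,[0,-0.2,3.5],[0,0,0]],
    [6,[0,0,3.2],[0,0,0]],
    [0.5,[0,0,0],[0,0,0]],
    [0.5,[0,0,0],[0,0,0]]
  ],
  "force": 15
}}

```text
clock: 21.85
position: [0.4639, 0.0767, 0.0964]
ee_rot: [0.467, -3.098, 0.004]
force: [0.9, -0.0, 1.1]
width: 0.53
gripper_force: 0.0
```

{"method": "send_rows", "body": {
  "increments": [
    [0.5,[0,0,0],[0,0,0]],
    [0.5,[0,0,0],[0,0,0]],
    [0.5,[0,0,0],[0,0,0]],
    [0.5,[0,0,0],[0,0,0]]
  ]
}}

```text
clock: 22.25
position: [0.4643, 0.0771, 0.0967]
ee_rot: [0.468, -3.1, 0.003]
force: [-1.0, 1.8, -1.8]
width: 0.181
gripper_force: 1.0
```

```bash
python3 - <<'E'
from h import *
go(W(.072,.094,.094))
a=np.linspace(1.92,.349,19);q=11.7*np.c_[np.cos(a),-np.sin(a)]
print(np.diff(q,axis=0).round(2).tolist())
E
```

```text
t 22.25 stand 0.0714 0.0925 0.0967 F [-1.   1.8 -1.8] w 1.66 grip 1.0
 tool y az 107.16 tool z [-0.006 -0.003 -1.   ] shift cm [0.15 0.06 0.27] q [-0.46  0.31  0.23  2.07 -0.1   0.77  1.7 ]
[[0.97, -0.31], [1.0, -0.22], [1.01, -0.13], [1.02, -0.04], [1.02, 0.04], [1.01, 0.13], [1.0, 0.22], [0.97, 0.31], [0.94, 0.39], [0.91, 0.47], [0.86, 0.55], [0.81, 0.62], [0.75, 0.69], [0.69, 0.75], [0.62, 0.81], [0.55, 0.86], [0.47, 0.91], [0.39, 0.94]]
```

{"method": "send_rows", "body": {
  "increments": [
    [0.5,[0,0,0],[0,0,0]],
    [0.5,[0,0.97,-0.31],[0,0,0]],
    [0.5,[0,1.0,-0.22],[0,0,0]],
    [0.5,[0,1.01,-0.13],[0,0,0]],
    [0.5,[0,1.02,-0.04],[0,0,0]]
  ]
}}

```text
clock: 22.75
position: [0.4524, 0.1157, 0.1035]
ee_rot: [0.468, -3.1, 0.004]
force: [3.5, -3.3, 1.3]
width: 0.142
gripper_force: 15.0
```

{"method": "send_rows", "body": {
  "increments": [
    [0.5,[0,1.02,0.04],[0,0,0]],
    [0.5,[0,1.01,0.13],[0,0,0]],
    [0.5,[0,1.0,0.22],[0,0,0]],
    [0.5,[0,0.97,0.31],[0,0,0]]
  ]
}}

```text
clock: 23.15
position: [0.4402, 0.1544, 0.0958]
ee_rot: [0.468, -3.099, 0.003]
force: [3.9, -1.5, 2.6]
width: 0.146
gripper_force: 15.0
```

```bash
python3 - <<'E'
from h import *
go(W(.1488,.0925,.096))
E
```

```text
t 23.15 stand 0.1524 0.0931 0.0958 F [ 3.9 -1.5  2.6] w 1.34 grip 15.0
 tool y az 107.18 tool z [-0.007 -0.003 -1.   ] shift cm [-0.05 -0.36 -0.02] q [-0.61  0.31  0.2   2.08 -0.09  0.77  1.51]
```

{"method": "send_rows", "body": {
  "increments": [
    [0.5,[0,0.92,0.39],[0,0,0]],
    [0.5,[0,0.89,0.47],[0,0,0]],
    [0.5,[0,0.84,0.55],[0,0,0]],
    [0.5,[0,0.8,0.62],[0,0,0]],
    [0.5,[0,0.74,0.69],[0,0,0]]
  ]
}}

```text
clock: 23.65
position: [0.4276, 0.1939, 0.0682]
ee_rot: [0.468, -3.099, 0.003]
force: [5.6, -1.1, 1.8]
width: 0.15
gripper_force: 15.0
```

{"method": "send_rows", "body": {
  "increments": [
    [0.5,[0,0.68,0.75],[0,0,0]],
    [0.5,[0,0.62,0.81],[0,0,0]],
    [0.5,[0,0.55,0.86],[0,0,0]]
  ]
}}

```text
clock: 23.95
position: [0.4221, 0.2115, 0.0438]
ee_rot: [0.468, -3.099, 0.003]
force: [4.7, -0.7, 2.2]
width: 0.146
gripper_force: 15.0
```

```bash
python3 - <<'E'
from h import *
go(W(.2218,.0925,.026))
E
```

```text
t 23.95 stand 0.2123 0.0938 0.0438 F [ 4.7 -0.7  2.2] w 1.34 grip 15.0
 tool y az 107.16 tool z [-0.007 -0.003 -1.   ] shift cm [-0.15  0.95  1.78] q [-0.71  0.4   0.17  2.11 -0.11  0.64  1.41]
```

{"method": "send_rows", "body": {
  "increments": [
    [0.5,[0,0.47,0.91],[0,0,0]],
    [0.5,[0,0.36,0.94],[0,0,0]],
    [0.5,[0,0,0],[0,0,0]]
  ]
}}

```text
clock: 24.25
position: [0.4193, 0.22, 0.0247]
ee_rot: [0.469, -3.099, 0.002]
force: [4.4, 5.4, -0.5]
width: 0.143
gripper_force: 15.0
```

{"method": "send_rows", "body": {
  "increments": [
    [0.5,[0,0,0.3],[0,0,0]],
    [0.5,[0,0,0],[0,0,0]]
  ]
}}

```text
clock: 24.45
position: [0.4191, 0.2208, 0.0224]
ee_rot: [0.47, -3.099, 0.0]
force: [3.0, 7.2, 0.4]
width: 0.141
gripper_force: 15.0
```

```bash
python3 - <<'E'
from h import *
go(W(.2218,.0925,.026))
E
```

```text
t 24.45 stand 0.2221 0.094 0.0224 F [3.  7.2 0.4] w 1.29 grip 15.0
 tool y az 107.25 tool z [-0.007 -0.001 -1.   ] shift cm [-0.14 -0.03 -0.36] q [-0.71  0.44  0.15  2.13 -0.12  0.59  1.4 ]
```

{"method": "send_rows", "body": {
  "increments": [
    [0.5,[0,0,0.25],[0,0,0]],
    [0.5,[0,0,0],[0,0,0]]
  ]
}}

```text
clock: 24.65
position: [0.419, 0.2214, 0.0205]
ee_rot: [0.471, -3.099, -0.001]
force: [-0.4, 9.4, 7.9]
width: 0.144
gripper_force: 15.0
```

{"method": "send_rows", "body": {
  "increments": [
    [0.5,[0,0,0.25],[0,0,0]],
    [0.5,[0,0,0],[0,0,0]]
  ]
}}

```text
clock: 24.85
position: [0.419, 0.2214, 0.0183]
ee_rot: [0.471, -3.099, -0.001]
force: [-1.8, 8.7, 14.2]
width: 0.146
gripper_force: 15.0
```

```bash
python3 - <<'E'
from h import *
go(W(.2218,.0925,.024))
for n in("scene","top"):
    a=arm.get_image(n)[:,:,::-1];cv2.imwrite(f"pics/{n}13.png",a)
    g=cv2.cvtColor(a,cv2.COLOR_BGR2GRAY); c=px(n,W(.14,0,.149)).round().astype(int);print(n,c, px(n,W(.14,0,.039)))
    print("\n".join(" ".join(f"{v//10:2d}" for v in r) for r in g[c[1]-20:c[1]+(40 if n=="scene" else 20):2,c[0]-22:c[0]+22:2]))
E
```

```text
t 24.85 stand 0.2227 0.0938 0.0183 F [-1.8  8.7 14.2] w 1.34 grip 15.0
 tool y az 107.27 tool z [-0.007 -0.    -1.   ] shift cm [-0.13 -0.09 -0.57] q [-0.71  0.45  0.15  2.13 -0.13  0.58  1.4 ]
scene [337 186] [333.67169331 212.14929429]
 4  4  4  4  4  4  2  1  3  2  2  2  2  2 17  9 13 12 14 14 14 14
 4  4  4  4  4  2  1  1  3  1  2  2  1  7  8 13 12 12 12 13 15 14
 6  3  5  4  4  4  6  5  5  6  1  1  4 13  5  8 12 12 12 12 12 14
 2  4  4  4  3  1  5  3  3  3  1  5  6  5  5  6 12 12 12 12 12 12
 8  1  3  1  4  5  3  5  7  4  1  4  8 13 12 12 12 12 12 12 12 13
10 10  0  4  5  4  5  6  6  1  1  1  4 14 12 12 12 12 12 13  7  7
 9  9 10  6 11 15  4  5  6 16  0  0  0  2 13 13 12 12 12  7  7  8
14  9  7  5 13 14 15  6 19 18 18 18 18 13 14 13 13 13 13 14  7  7
15 15  9  3 15 14 14 18 17 17 17 17 17 18 18 11  5  7  7  7  7  7
14 14 15 15 15 14 18 17 17 17 17 17 17 17 17 18  7  6  6  8  8  8
14 14 14 14 14 14 18 17 17 17 17 17 17 17 17 18 12  8  8  9  5  9
14 14 14 14 14 12 18 17 17 17 17 17 17 17 17 17 16  8  8  8  8  8
14 14 13 14 14 13 17 18 17 17 17 17 17 17 17 18  6  8  8  8  8  8
14 1
[... 1779 characters left out ...]
0 20 20 20 20 20 20 20 17 14 14  9  9 11
10 10 10 10 10  9  6 17 20 20 20 20 20 20 20 20 18 10 17  9  8 11
13 12 10 10 10  9  6 15 20 20 20 20 20 20 20 20 17 11 16 12  6 11
16 16 15 13  9  9  7  8 21 20 20 20 20 20 20 21 12 11 16 13  9 10
17 17 17 17 17 13  8  6 13 21 20 20 20 20 21 15 11 11 16 14  9  9
12  9 14 15 16 15  8  6  7 13 17 19 20 18 12 11 11 13 16  5  6  7
 9  9  9  9 15 16 11 11  6 15 14  7  7  9 10 11 14 17  8  6  6  7
10  9  9  9  9 13 14  9 10  9 17 18 16 14 14 16 19 13  5  6  9  8
 7  9  9  9  9 11 13 10 11 11 11 15 17 17 17 16  8  6  8 12 15 17
 3  8  9  9  9  9 16  7 11 11 11 11 11 11 11  9  6 10 19 19 18 15
 2  6 10  9  9  9 15 14 11 11 11 11 10  9  6  6 11  6 14  7  6 10
```

The pixel map shows the pot's bottom disc facing up at scene (336,187) and top (228,187), which matches the expected upright position. The handle is loaded against its stop at 14 N. I release and retreat.

{"method": "send_rows", "body": {
  "increments": [
    [5,[0,0,0],[0,0,0]],
    [5,[0,0,0],[0,0,0]],
    [5,[0,0,0],[0,0,0]],
    [5,[0,0,0],[0,0,0]],
    [5,[0,0,-2],[0,0,0]]
  ]
}}

```text
clock: 25.45
position: [0.4177, 0.2173, 0.0362]
ee_rot: [0.466, -3.094, 0.007]
force: [0.2, -0.5, -0.0]
width: 0.521
gripper_force: 0.0
```

{"method": "send_rows", "body": {
  "increments": [
    [5,[0,0,-4],[0,0,0]],
    [5,[0,0,-4],[0,0,0]],
    [5,[0,0,-4],[0,0,0]],
    [5,[0,0,-4],[0,0,0]],
    [5,[3,3,0],[0,0,0]]
  ]
}}

```text
clock: 25.95
position: [0.389, 0.2385, 0.2029]
ee_rot: [-0.457, 3.107, 0.001]
force: [-0.1, 1.5, -0.7]
width: 0.545
gripper_force: 0.0
```

{"method": "send_rows", "body": {
  "increments": [
    [5,[4,0,0],[0,0,0]],
    [5,[4,0,0],[0,0,0]],
    [5,[0,0,0],[0,0,0]],
    [5,[0,0,0],[0,0,0]],
    [5,[0,0,0],[0,0,0]]
  ]
}}

```text
clock: 26.45
position: [0.3075, 0.2156, 0.1989]
ee_rot: [0.467, -3.1, 0.003]
force: [0.3, 0.7, 0.5]
width: 0.544
gripper_force: 0.0
```

```bash
python3 - <<'E'
from h import *
go(W(.2218,.0925,.024))
a=arm.get_image("scene")[:,:,::-1];b=arm.get_image("top")[:,:,::-1]
for n,im in(("scene",a),("top",b)):
    cv2.imwrite(f"pics/{n}14.png",im)
    o=cv2.imread(f"pics/{n}0.png")
    g=cv2.cvtColor(im,cv2.COLOR_BGR2GRAY); c=px(n,W(.14,0,.149)).round().astype(int)
    m=((g[c[1]-16:c[1]+16,c[0]-16:c[0]+16]>(165 if n=="scene" else 190))).astype(np.uint8)
    M=cv2.moments(m,True);print(n,"disc",M["m10"]/M["m00"]+c[0]-16,M["m01"]/M["m00"]+c[1]-16,"exp",px(n,W(.14,0,.149)))
    for k,X in dict(hu=W(.222,.092,.064),hflat=W(.072,.092,.134),h2=W(.22,.092,.075)).items():
        u=px(n,X).round().astype(int);print(k,u,g[u[1]-2:u[1]+3,u[0]-2:u[0]+3].min(),end=' ')
    d=cv2.absdiff(im,o).max(2)>40
    for k,X in dict(jar=(.49,.384,.05),cup=(.57,-.371,.03)).items():
        u=px(n,X).round().astype(int);print(k,d[u[1]-18:u[1]+18,u[0]-18:u[0]+18].mean().round(3),end=' ')
    print()
# handle: dark pixels near expected
g=cv2.cvtColor(a,cv2.COLOR_BGR2GRAY);c=px("scene",W(.222,.092,.064)).round().astype(int);print(c);print("\n".join(" ".join(f"{v//10:2d}" for v in r) for r in g[c[1]-12:c[1]+12:2,c[0]-16:c[0]+16:2]))
E
```

```text
t 26.45 stand 0.2495 0.2023 0.1989 F [0.3 0.7 0.5] w 4.99 grip 0.0
 tool y az 107.12 tool z [-0.007 -0.003 -1.   ] shift cm [-11.09  -2.8   17.41] q [-0.89  0.02  0.14  2.12 -0.01  1.01  1.12]
scene disc 337.1511627906977 186.62790697674419 exp [337.42068051 185.75907953]
hu [332 174] 1 hflat [294 182] 140 h2 [332 171] 12 jar 0.258 cup 0.0 
top disc 228.0 186.48305084745763 exp [227.12948521 186.71409507]
hu [212 225] 9 hflat [258 211] 154 h2 [213 225] 9 jar 0.096 cup 0.0 
[332 174]
14  8  8 11 13 15 15 15 13 14 14 14 14 13 14 14
13 14 14  4  8 11 13 14 15 15 13 14 14 14 14 14
14 14 14 15 15  6  8 11 13 14 15 15 15 10 14 11
14 14 14 13 11  4  2  8  7 10 12 14 15 16 11 12
14 14 14 14 15  1  5  2  9  7  5  9 12  8  5 13
14 14 14 14 15 15  0  3  2  7 15 14  4  4  6 12
14 14 14 13 14 14 15  0  2  2  3 16 12 12 12 12
13 14 14 14 14 13 14 15  3  1  5  2 11 12 12 12
14 14 13 14 14 14 14 14 14 10  0  2  0  7 12 12
14 14 14 14 14 14 13 15 17 17 17 17 18 12 12 12
14 14 14 14 14 14 15 17 17 17 17 17 17 17 17  7
14 14 14 14 14 14 17 17 17 17 17 17 17 17 17 17
```

```bash
python3 - <<'E'
from h import *
for n in("scene","top"):
    u=px(n,(.49,.384,.11)).round().astype(int)
    for f in("0","14"):
        g=cv2.cvtColor(cv2.imread(f"pics/{n}{f}.png"),cv2.COLOR_BGR2HSV)[u[1]-14:u[1]+14,u[0]-14:u[0]+14]
        m=((g[...,1]<60)&(g[...,2]>120)).astype(np.uint8);M=cv2.moments(m,True);print(n,f,M["m00"],M["m10"]/max(M["m00"],1),M["m01"]/max(M["m00"],1))
s=arm.observe();print(s["clock"])
E
```

```text
scene 0 198.0 15.45959595959596 12.535353535353535
scene 14 208.0 15.379807692307692 12.879807692307692
top 0 258.0 11.488372093023257 17.0968992248062
top 14 288.0 12.45138888888889 17.39236111111111
26.55
```

The jar has not moved; only shadows changed around it. I hand the job in.

```bash
python3 -c "
from cell import arm
print(arm.sign_off())"
```

```text
the job is handed in; nothing more can be done
None
```

The pot is upside down on the upright peg, at the expected seated position in both cameras. I handed the job in at about 26.6 s; jar and cup checked unmoved, the other bystanders not checked individually.

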